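# Clamp a phone gently in the repair holder

### The job

Lay the phone flat, screen up and lengthwise, on the bed of the repair holder and let go of it; then slide the carriage up (its black fin is the handle) until its sprung face holds the phone snugly against the fixed jaw, with the face pressed about half way in and never bottomed. The phone is fragile: do not squeeze it or press on it with more than about 20 N. Leave the other things on the bench where they lie.

Things in the scene. Friction and masses are not known exactly. Their poses are not given: they have to be found in the camera images.
- phone_center (a point): the phone: white rigid slab with a dark screen on top, 60 mm wide (x), 136 mm long (y), 14 mm thick (z, up out of the screen), 0.16 to 0.22 kg, lying flat, screen up. This point is its very centre, 7 mm above its underside. Grip it across its width at mid-length with 5 to 15 N; it cracks if squeezed (each finger) or pressed with more than about 20 N.
- seat (a point): point on top of the holder's bed, 40 mm above the bench, right below where the centre of the clamped phone belongs. y runs along the bed to the fixed jaw, z up. The holder is fixed: foot plate 110 x 290 mm, 8 mm thick, and a raised bed 36 mm wide, so the phone (lengthwise, either end first) overhangs by 12 mm on each side and fingers pass down beside the bed.
- fixed_jaw (a point): middle of the fixed jaw's face at the bed's top, y = +68 mm from the seat, same axes. The jaw is an upright block 70 mm wide, 14 mm thick, rising 20 mm above the bed. A phone set down up to about 20 mm short of it is pushed home along the bed by the sprung face.
- fin (a point): the carriage's black upright fin, the handle to slide it by, at the bed's -y end: 44 mm wide (x), 16 mm thick along the slide (y), from 64 (top of the carriage) to 120 mm above the bench; this point is on its centre line 95 mm above the bench, axes as for the seat. Pinch it before and behind (along y). With the sprung face out, the face's front is 48 mm ahead (+y) of this point.
- carriage (a joint): travel of the carriage along the bed, m: 0 fully open, growing towards the fixed jaw, at most 0.090; at 0.059 the face just touches a phone that lies against the fixed jaw. It runs stiffly (about 8 N of friction) and stays where it is left, also against the spring of its face.
- face (a joint): sprung clamping face on the carriage (rubber-covered plate 66 mm wide, 20 mm high, 8 mm thick, just above the bed): how far it is pushed back into the carriage, m: 0 out, 0.012 bottomed, 0.5 N per mm. Pressed in by about half (0.006) is right. Pushing the phone along the bed already presses it in by some 1.5 to 4 mm.
- meter: bystander, leave alone: black hand-held multimeter with a round dial, 75 x 150 x 36 mm; it may lie in either of the two places to the left of the holder, beside the phone; origin under its centre, its long side along y
- screwdriver: bystander, leave alone: screwdriver 160 mm long lying down; origin under it
- pry_tool: bystander, leave alone: spatula-shaped opening tool 150 mm long lying down; origin under it
- flux_jar: bystander, leave alone: small closed jar, 56 mm across, 50 mm high; origin under its centre
- spirit_bottle: bystander, leave alone: bottle, 56 mm across, 130 mm high; origin under its centre
- power_bank: bystander, leave alone: plain grey slab 110 x 65 x 22 mm (no screen); origin under its centre
- tape_roll: bystander, leave alone: cardboard ring, 84 mm across, 20 mm high, lying flat; origin under its centre

How it is judged:
By the outcome, as a careful person would: the job done as asked, in the order asked, and still so for the second after the job is handed in, with the robot touching nothing.
It also fails if it takes over 58 s, if anything falls off the work surface, if the arm or the gripper's body presses on something with over 40 N, if the wrist force passes 120 N, or if a joint passes its speed limit or range.

### The arm

A 6-joint arm with a two-finger parallel gripper is mounted at the origin on the work surface. World frame = base frame: x ahead of the robot, y to its left, z up, the work surface at z = 0. Lengths are in m, angles in rad, forces in N, time in s.
With the tool pointing down it reaches from about 0.3 to 0.775 m from the base axis. Payload 14.6 kg.
Tool frame: the origin (TCP) lies midway between the tips of the shut fingers; the grasp point (between the pads) lies 19 mm behind it; z points along the fingers, y is the line along which they close (so a half turn about z gives the same grasp; the last joint's range is limited). The gripper opens to 94 mm and grips with 3 to 60 N. Pads are 16 mm wide; open, the fingers measure 119 mm over their backs; the gripper's body (75 mm by 177 mm) begins 78 mm behind the grasp point.
Start: joints at [-1.344, 0.3, 1.521, -0, 1.321, -0.067], TCP at [0.159, -0.526, 0.205] pointing down, gripper open.
Joint ranges: [-3.03, 3.03], [-0.79, 2.21], [0.23, 2.52], [-1.04, 4.18], [0, 3.07], [-2.55, 2.55]. Speed limits (rad/s): [2.22, 2.22, 2.57, 3.14, 3.14, 3.14].

### API

Orientations are given as [roll, pitch, yaw] about the fixed x, y, z axes, in that order (R = Rz(yaw) Ry(pitch) Rx(roll)).
In Python, from station import ctrl gives the robot as it stands. The module is installed in compiled form; this text tells all that it offers.
- The arm moves only by the tool servo_tool, never from a script. Its argument "plan" is a list of rows, each a list of 7 numbers: the opening in per cent of the stroke, from 0 (shut) to 100 (fully open), then the shift along the tool's x, y, z in m, then the turn, a rotation vector about the tool's x, y, z in rad. A call has exactly 8 rows; each row shifts and turns the commanded pose from where the row before left it, along the tool's axes as they then stand; what a row does not reach is not made up. A row lasts 1/8 s, in which the tool goes at most 62.5 mm and 10.7 degrees, less where a joint would pass 70% of its speed; a pose out of reach is approached as far as the arm can. A call with a gripper value outside its range is refused whole. The fingers move at their own pace and stop on an object; "force" is the grip in N (left out, the last holds). Time passes only in rows, so rows that do not move let the fingers close, or fill a call up. It gives the time, the measured TCP pose, the force, the opening and the grip force at its end, in the units of the state.
- ctrl.get_obs(): the state, without advancing time (a new reading comes with each control period).
- ctrl.camera(name): name is "scene" or "top"; returns a dict with "pixels" (420x560x3 uint8, red, green, blue), "z_map" (420x560 float32, m along the optical axis (not along the pixel's ray), 0 where there is no reading), "mtx" (3x3 intrinsics, pixels), "dist" ([k1, k2, p1, p2, k3] as OpenCV has them; the pictures are not rectified), "pose" (4x4, takes a point from camera to world coordinates). Camera axes: x right, y up, looking along -z (the intrinsics and any distortion apply to the point x, -y, -z); pixel columns grow to the right and rows downward; lengths in m; the calibration is good to about 2 mm. A picture is of the moment at which its call begins.
- ctrl.hand_in(): hands the job in; it is judged then, once.
The state is a dict: "time_s": time; "qpos": joint angles; "joint_vel": joint speeds; "tau": joint torques, N m; "ee_pos": TCP position; "eef_rot": TCP orientation; "force": force on the tool from outside, world axes, zero at the start; "moment": the same for the moment, N m; "grip_width": finger opening in m; "grip_force": force on a finger pad.
Only numpy, scipy, OpenCV 4.12 (cv2) and the standard library are available. Lean on these libraries where they do the work, as an engineer would, in place of code of your own. Each camera call takes 0.05 s, during which the arm holds its last target. There are 200 camera calls.

## Working session

There is one attempt and no reset: what is moved stays moved. The work goes in short steps, Python scripts to look and compute and a tool call to move; the robot and the scene stay as the last step left them, time stands still between calls to the robot, and variables do not carry over. Pictures are saved under pics/ and viewed, at most 10 in all, crops included, and the job is handed in when it is done.

Besides the shell and the picture viewer there is one more tool, called after "Call:" as a command line: name --pt "numbers of a row" for each row, then --argument value for the rest. servo_tool: Moves the arm, as the interface text tells. Its arguments: {"type":"object","properties":{"plan":{"type":"array","items":{"type":"array","items":{"type":"number"}}},"force":{"type":"number"}},"required":["plan"]}

```bash
mkdir -p pics
cat > h.py <<'E'
import numpy as np, cv2, pickle
def grab(names=("scene","top")):
    from station import ctrl
    d={n:ctrl.camera(n) for n in names}
    pickle.dump(d,open("cam.pkl","wb")); return d
def load(): return pickle.load(open("cam.pkl","rb"))
def rays(c,uv):
    p=cv2.undistortPoints(np.float64(uv).reshape(-1,1,2),np.float64(c["mtx"]),np.float64(c["dist"])).reshape(-1,2)
    d=np.c_[p[:,0],-p[:,1],-np.ones(len(p))]
    T=np.array(c["pose"]); return T[:3,3], d@T[:3,:3].T
def onplane(c,uv,z):
    o,d=rays(c,uv); return o+d*((z-o[2])/d[:,2])[:,None]
def pts(c):   # world point map
    h,w=c["z_map"].shape; v,u=np.mgrid[:h,:w]
    o,d=rays(c,np.c_[u.ravel(),v.ravel()]); P=o+d*c["z_map"].ravel()[:,None]
    P[c["z_map"].ravel()==0]=np.nan
    return P.reshape(h,w,3)
E
python3 - <<'E'
from h import *
d=grab()
for n in d:
    cv2.imwrite(f"pics/{n}0.png",d[n]["pixels"][:,:,::-1]); print(n,np.round(d[n]["pose"],3).tolist(),d[n]["dist"])
from station import ctrl
print(ctrl.get_obs())
E
```

```text
scene [[0.576, -0.674, 0.462, 1.111], [0.817, 0.48, -0.319, -0.361], [-0.006, 0.562, 0.827, 1.104], [0.0, 0.0, 0.0, 1.0]] [-0.00897567  0.          0.          0.          0.        ]
top [[-0.019, 0.989, -0.148, 0.397], [-1.0, -0.018, 0.009, 0.022], [0.006, 0.148, 0.989, 1.265], [0.0, 0.0, 0.0, 1.0]] [-0.05179709  0.          0.          0.          0.        ]
{'time_s': 0.1, 'qpos': array([-1.34361616e+00,  3.00405668e-01,  1.52154448e+00,  3.51406434e-05,
        1.32069582e+00, -6.65808146e-02]), 'joint_vel': array([-0.00053739, -0.00083641, -0.00359578,  0.00076603,  0.00114795,
        0.00040276]), 'tau': array([ 8.96383808e-04, -5.32643294e+01, -3.53282940e+01,  7.09441770e-02,
        2.34464795e-02, -5.69224403e-05]), 'ee_pos': array([ 0.15921561, -0.52619481,  0.2049377 ]), 'eef_rot': array([-3.14054393e+00, -1.04041666e-04,  2.93752212e-01]), 'force': array([0.37614599, 0.46000754, 0.18919238]), 'moment': array([ 0.00745579,  0.06270971, -0.01016642]), 'grip_force': 0.0, 'grip_width': 0.09384497286528463}
```

View pics/top0.png

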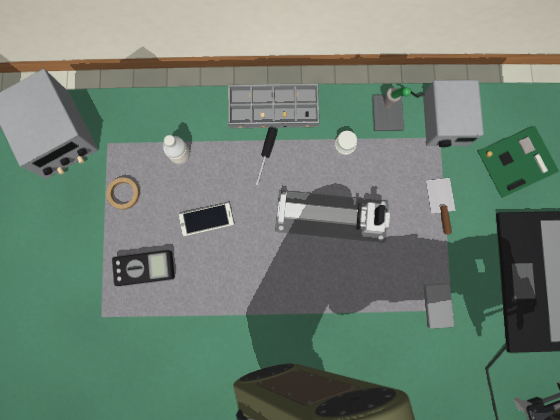

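View pics/scene0.png

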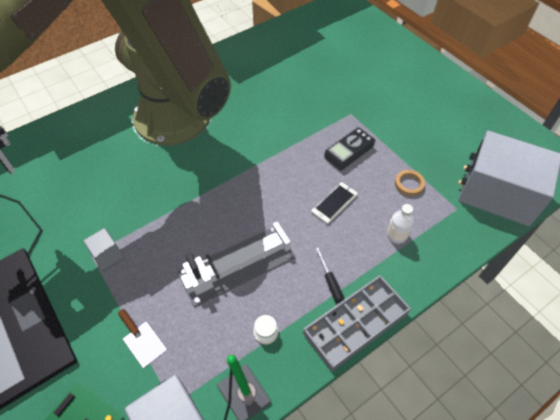

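The top view shows the phone near px (206,218), the fixed jaw near (282,208) and the black fin near (380,215). The meter is at (143,268). The scene view agrees: phone (335,202), fin (190,265), jaw (283,240).

```bash
python3 - <<'E'
from h import *
d=load()
def rect(P): 
    (c,s,a)=cv2.minAreaRect(np.float32(P[:,:2]*1000)); return np.round(c,1),np.round(s,1),round(a,2)
# phone, by contour in both views at z=0.014
for n,(u,v),r in (("top",(206,218),38),("scene",(335,202),38)):
    c=d[n]; W=pts(c); px=c["pixels"]; hsv=cv2.cvtColor(px,cv2.COLOR_RGB2HSV)
    roi=np.zeros(px.shape[:2],np.uint8); cv2.circle(roi,(u,v),r,255,-1)
    g=px.astype(int).sum(2)/3
    m=((g>160)&(roi>0)).astype(np.uint8)
    cs,_=cv2.findContours(m,cv2.RETR_EXTERNAL,cv2.CHAIN_APPROX_NONE); k=max(cs,key=cv2.contourArea).reshape(-1,2)
    print(n,"phone",rect(onplane(c,k,0.014)), "depth z med",np.nanmedian(W[m>0][:,2]))
    dm=(W[...,2]>0.008)&(W[...,2]<0.02)&(roi>0); print(" depthrect",rect(W[dm]),dm.sum())
# holder
for n in d:
    W=pts(d[n]); x,y,z=W[...,0],W[...,1],W[...,2]
    reg=(x>0.3)&(x<0.56)&(y<0.08)&(y>-0.32)
    for lo,hi,t in ((0.03,0.048,"bed"),(0.054,0.0615,"jawtop"),(0.0625,0.07,"carr"),(0.112,0.126,"fintop"),(0.004,0.012,"foot")):
        m=(reg&(z>lo)&(z<hi)).astype(np.uint8)
        N,L,S,C=cv2.connectedComponentsWithStats(m)
        for i in np.argsort(-S[1:,4])[:2]+1:
            if S[i,4]>8: print(n,t,S[i,4],rect(W[L==i]),"z",round(float(np.median(z[L==i])),4),"px",C[i].round())
for n,b in (("top",(270,180,130,65)),("scene",(165,210,140,100))):
    X,Y,w,h=b; cv2.imwrite(f"pics/c_{n}.png",cv2.resize(d[n]["pixels"][Y:Y+h,X:X+w,::-1],None,fx=5,fy=5,interpolation=cv2.INTER_CUBIC))
E
python3 -c "
import cv2,numpy as np
a=cv2.imread('pics/c_top.png');b=cv2.imread('pics/c_scene.png')
o=np.zeros((600,800,3),np.uint8);a=cv2.resize(a,(520,260));b=cv2.resize(b,(476,340));o[:260,:520]=a;o[260:,:476]=b;cv2.imwrite('pics/c.png',o)"
```

```text
top phone (array([574.8, 210.8]), array([ 59.4, 135.2]), 12.09) depth z med 0.01352829940775968
 depthrect (array([564.9, 211.4]), array([158. , 110.9]), 86.54) 1184
scene phone (array([577.2, 211.4]), array([211.4, 251.4]), 40.9) depth z med 0.0014967005595886151
 depthrect (array([580.2, 252.6]), array([147.6, 213.4]), 32.55) 904
scene bed 31 (array([ 553.9, -250.4]), array([15.4, 13.1]), 86.15) z 0.0399 px [185. 278.]
scene bed 10 (array([ 556.7, -187.5]), array([ 5.9, 10.3]), 0.24) z 0.0402 px [207. 265.]
scene jawtop 15 (array([ 549. , -177.9]), array([ 7.3, 16.5]), 81.73) z 0.0607 px [208. 258.]
scene carr 46 (array([ 546.6, -235.2]), array([11.9, 25.3]), 83.82) z 0.0653 px [187. 268.]
scene carr 36 (array([ 548.3, -202.9]), array([12.1, 23.2]), 81.89) z 0.0651 px [198. 261.]
scene fintop 33 (array([ 553.3, -222.6]), array([15.5, 13.7]), 86.1) z 0.1202 px [189. 256.]
scene foot 405 (array([538.6, -74. ]), array([183.4,  26.5]), 82.88) z 0.0085 px [242. 245.]
scene foot 60 (array([ 535.1, -252.7]), array([20.7, 50.2]), 66.41) z 0.0087 px [182. 275.]
top bed 38 (array([ 557.5, -152.9]), array([45.2,  5.3]), 89.23) z 0.0388 px [349. 222.]
top bed 27 (array([ 552.1, -254.3]), array([13. , 11.7]), 1.77) z 0.0396 px [387. 223.]
top jawtop 30 (array([ 549. , -179.5]), array([10.6, 20.6]), 85.95) z 0.0593 px [359. 224.]
top jawtop 9 (array([ 552., -195.]), array([ 4.6, 15.8]), 84.84) z 0.0583 px [366. 223.]
top carr 111 (array([ 544.5, -218.9]), array([45.4, 26.5]), 83.86) z 0.0644 px [375. 226.]
top fintop 49 (array([ 552. , -222.6]), array([15.5, 16.4]), 88.12) z 0.12 px [381. 219.]
top foot 1122 (array([ 539.9, -111.3]), array([296.7,  43.3]), 84.08) z 0.0078 px [332. 231.]
top foot 9 (array([405.6, -76.9]), array([ 6.4, 13.9]), 16.88) z 0.0045 px [318. 284.]
```

View pics/c.png

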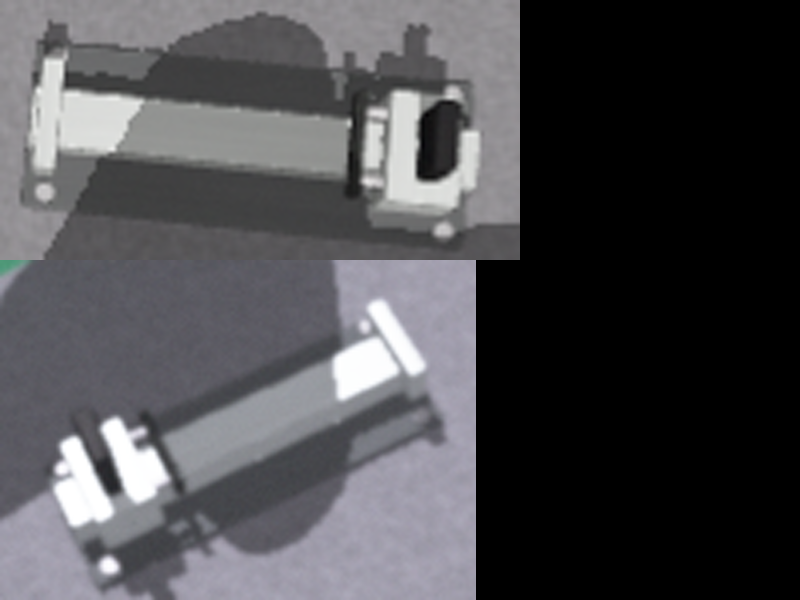

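The crop shows the carriage fully open with the fin at about (440,140). The jaw plate is on the left and the bed in between. I'll redo the holder with a wider region, and check the phone in the second view.

Run:
```python
from h import *
d=load()
def rect(P): 
    (c,s,a)=cv2.minAreaRect(np.float32(P[:,:2]*1000)); return np.round(c,1),np.round(s,1),round(a,2)
c=d["scene"]; px=c["pixels"]; W=pts(c)
m=((px.min(2)>185)).astype(np.uint8); m[:180]=0;m[226:]=0;m[:,:308]=0;m[:,362:]=0
cs,_=cv2.findContours(m,cv2.RETR_EXTERNAL,cv2.CHAIN_APPROX_NONE); k=max(cs,key=cv2.contourArea).reshape(-1,2)
print("phone scene",rect(onplane(c,k,0.014)))
for n in d:
    W=pts(d[n]); x,y,z=W[...,0],W[...,1],W[...,2]
    reg=(x>0.49)&(x<0.66)&(y<0.08)&(y>-0.32)
    for lo,hi,t in ((0.035,0.045,"bed"),(0.054,0.0625,"jawtop"),(0.062,0.068,"carr"),(0.114,0.124,"fintop"),(0.006,0.011,"foot")):
        m=(reg&(z>lo)&(z<hi)).astype(np.uint8)
        N,L,S,C=cv2.connectedComponentsWithStats(m)
        for i in np.argsort(-S[1:,4])[:3]+1:
            if S[i,4]>15: print(n,t,S[i,4],rect(W[L==i]),"mean",(W[L==i].mean(0)*1000).round(1),"px",C[i].round())
```

```text
phone scene (array([587.9, 150.2]), array([60.3, 15. ]), 10.41)
scene bed 946 (array([594.8, -78.4]), array([194.6,  65.6]), 86.5) mean [586.5 -82.9  40.3] px [248. 253.]
scene bed 90 (array([ 568. , -251.7]), array([15.2, 41.9]), 84.06) mean [ 566.3 -251.7   40.3] px [187. 282.]
scene bed 53 (array([ 568.5, -189.4]), array([11.2, 29.2]), 83.08) mean [ 569.2 -189.4   40.8] px [209. 269.]
scene jawtop 123 (array([597.5,  13.2]), array([14.6, 70.5]), 82.86) mean [599.9  12.6  59.3] px [282. 234.]
scene jawtop 76 (array([ 572.9, -187.3]), array([21.9, 66.4]), 82.94) mean [ 578.5 -182.8   59.3] px [212. 267.]
scene jawtop 33 (array([ 602.4, -225.3]), array([44.5,  5.2]), 78.97) mean [ 601.9 -228.2   58. ] px [201. 284.]
scene carr 289 (array([ 570.1, -221.2]), array([45.7, 70.9]), 82.96) mean [ 574.1 -221.2   64.8] px [198. 273.]
scene fintop 119 (array([ 568.4, -224.4]), array([15.7, 43.4]), 83.07) mean [ 569.7 -224.7  119.7] px [192. 262.]
scene foot 1103 (array([ 616.9, -123.9]), array([294. ,  68.9]), 77.05) mean [ 617.2 -124.     8.5] px [242. 276.]
scene foot 323 (array([540.8, -74
[... 685 characters left out ...]
an [ 572.8 -184.4   59.2] px [361. 215.]
top jawtop 29 (array([ 546.6, -198.7]), array([22.6, 21.3]), 45.55) mean [ 546.1 -201.1   59.6] px [368. 225.]
top carr 223 (array([ 566.1, -221.2]), array([45.4, 69.8]), 83.86) mean [ 562.3 -214.4   64.6] px [373. 218.]
top fintop 119 (array([ 565.9, -224.7]), array([16.9, 42.9]), 80.11) mean [ 565.5 -224.3  119.2] px [382. 214.]
top foot 945 (array([ 542.1, -114.5]), array([290.4,  39.2]), 83.34) mean [ 542.3 -105.8    8.3] px [328. 230.]
top foot 630 (array([621.6, -91.2]), array([225.5,  32.7]), 82.72) mean [621.3 -93.5   8.3] px [322. 200.]
top foot 22 (array([ 601.2, -262.7]), array([30.3,  8.6]), 6.39) mean [ 601.3 -262.8    7.7] px [387. 206.]
```

```bash
cat >> h.py <<'E'
def need(x,y,z,yawdeg):
    from station import ctrl
    o=ctrl.get_obs(); p=o["ee_pos"]; w=np.radians(yawdeg)
    d=np.array([x,y,z])-p; c,s=np.cos(o["eef_rot"][2]),np.sin(o["eef_rot"][2])
    dz=-((w-o["eef_rot"][2]+np.pi)%(2*np.pi)-np.pi)
    print("t",o["time_s"],"pos",p.round(4),"rpy",o["eef_rot"].round(4),"F",o["force"].round(1))
    print("tool dx %.4f dy %.4f dz %.4f turnz %.4f"%(c*d[0]+s*d[1],s*d[0]-c*d[1],-d[2],dz))
E
python3 - <<'E'
from h import *
d=load()
def rect(P): 
    (c,s,a)=cv2.minAreaRect(np.float32(P[:,:2]*1000)); return np.round(c,1),np.round(s,1),round(a,2)
c=d["scene"]; px=c["pixels"]
for T in (140,150,160,170):
    m=((px.min(2)>T)).astype(np.uint8); m[:180]=0;m[226:]=0;m[:,:308]=0;m[:,362:]=0
    m=cv2.morphologyEx(m,cv2.MORPH_CLOSE,np.ones((3,3)))
    cs,_=cv2.findContours(m,cv2.RETR_EXTERNAL,cv2.CHAIN_APPROX_NONE); k=max(cs,key=cv2.contourArea).reshape(-1,2)
    print(T,"phone scene",rect(onplane(c,k,0.014)))
W=pts(d["top"]); m=(W[...,2]>0.06)&(W[...,1]>0.15)&(W[...,1]<0.4)&(W[...,0]>.5)&(W[...,0]<.85); print("bottle",rect(W[m]),W[m].mean(0))
E
```

```text
140 phone scene (array([579.3, 212.2]), array([153.5, 159.6]), 52.59)
150 phone scene (array([579.3, 212.2]), array([153.5, 159.6]), 52.59)
160 phone scene (array([577.1, 153.8]), array([60.8, 90.1]), 54.56)
170 phone scene (array([588.6, 151.4]), array([62.3, 17.8]), 11.44)
bottle (array([750. , 281.8]), array([48.1, 55.4]), 26.42) [0.74616542 0.27871915 0.09744404]
```

Call:
servo_tool --pt "100 0 0 0 0 0 -0.186" --pt "100 0 0 0 0 0 -0.186" --pt "100 0 0 0 0 0 -0.186" --pt "100 0 0 0 0 0 -0.186" --pt "100 0 0 0 0 0 -0.186" --pt "100 0 0 0 0 0 -0.186" --pt "100 0 0 0 0 0 -0.186" --pt "100 0 0 0 0 0 -0.186"

```text
time_s: 1.1
ee_pos: [0.1592, -0.5263, 0.2051]
eef_rot: [3.142, -0.001, 1.788]
force: [-0.5, -0.9, -0.2]
grip_width: 0.0944
grip_force: 0.0
```

Run:
```python
from h import *
d=load()
for n,(u,v) in (("top",(206,218)),("scene",(335,202))):
    c=d[n]; g=c["pixels"].max(2); m=np.zeros(g.shape,np.uint8); m[v-25:v+25,u-30:u+30]=(g[v-25:v+25,u-30:u+30]<90)
    cs,_=cv2.findContours(m,cv2.RETR_EXTERNAL,cv2.CHAIN_APPROX_NONE); k=max(cs,key=cv2.contourArea).reshape(-1,2)
    print(n,cv2.minAreaRect(np.float32(onplane(c,k,0.014)[:,:2]*1000)))
need(0.576,0.211,0.205,102.1)
```

```text
top ((576.367919921875, 211.29562377929688), (51.1202278137207, 109.35789489746094), 11.901107788085938)
scene ((575.7252197265625, 212.4238739013672), (46.456275939941406, 103.49634552001953), 11.28193187713623)
t 1.1 pos [ 0.1592 -0.5263  0.2051] rpy [ 3.1416e+00 -7.0000e-04  1.7880e+00] F [-0.5 -0.9 -0.2]
tool dx 0.6301 dy 0.5658 dz 0.0001 turnz 0.0060
```

Call:
servo_tool --pt "100 0.042 0.0377 0 0 0 0.006" --pt "100 0.042 0.0377 0 0 0 0" --pt "100 0.042 0.0377 0 0 0 0" --pt "100 0.042 0.0377 0 0 0 0" --pt "100 0.042 0.0377 0 0 0 0" --pt "100 0.042 0.0377 0 0 0 0" --pt "100 0.042 0.0377 0 0 0 0" --pt "100 0.042 0.0377 0 0 0 0" --force 10

```text
time_s: 2.1
ee_pos: [0.3864, -0.1341, 0.2055]
eef_rot: [3.141, 0.0, 1.776]
force: [0.3, -1.8, -0.2]
grip_width: 0.0945
grip_force: 0.0
```

Call:
servo_tool --pt "100 0.042 0.0377 0 0 0 0" --pt "100 0.042 0.0377 0 0 0 0" --pt "100 0.042 0.0377 0 0 0 0" --pt "100 0.042 0.0377 0 0 0 0" --pt "100 0.042 0.0377 0 0 0 0" --pt "100 0.042 0.0377 0 0 0 0" --pt "100 0.042 0.0377 0 0 0 0" --pt "100 0 0 0 0 0 0"

```text
time_s: 3.1
ee_pos: [0.5847, 0.2084, 0.2037]
eef_rot: [-3.139, -0.0, 1.779]
force: [-0.9, -0.6, 0.7]
grip_width: 0.0942
grip_force: 0.0
```

Run:
```python
from h import *
need(0.5758,0.2113,0.004,102)
d=grab()
a=np.hstack([d["scene"]["pixels"][110:320,150:430],d["top"]["pixels"][130:340,80:360]])[:,:,::-1]
cv2.imwrite("pics/over.png",cv2.resize(a,None,fx=1.4,fy=1.4))
```

```text
t 3.1 pos [0.5847 0.2084 0.2037] rpy [-3.1394e+00 -1.0000e-04  1.7789e+00] F [-0.9 -0.6  0.7]
tool dx 0.0047 dy -0.0081 dz 0.1997 turnz -0.0013
```

View pics/over.png

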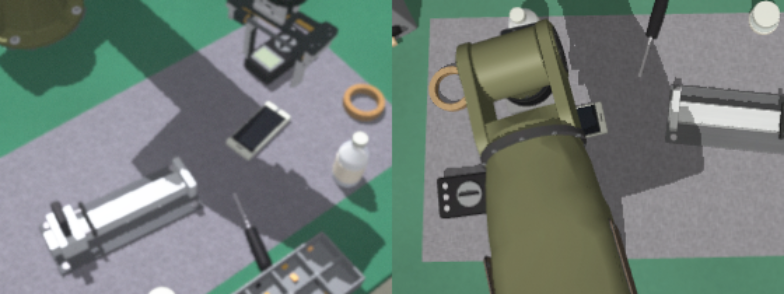

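The left part shows the gripper above the phone's place. The phone at (258,130) lies free and the meter at (272,60) is clear of the fingers. I'll correct the offset and go down.

Call:
servo_tool --pt "100 0.0047 -0.0081 0 0 0 0" --pt "100 0 0 0.03 0 0 0" --pt "100 0 0 0.03 0 0 0" --pt "100 0 0 0.03 0 0 0" --pt "100 0 0 0.03 0 0 0" --pt "100 0 0 0.02 0 0 0" --pt "100 0 0 0 0 0 0" --pt "100 0 0 0 0 0 0"

```text
time_s: 4.2
ee_pos: [0.5758, 0.2084, 0.0669]
eef_rot: [3.14, -0.0, 1.775]
force: [-0.4, 0.9, -0.2]
grip_width: 0.0939
grip_force: 0.0
```

```bash
python3 -c "
from h import *
need(0.5758,0.2113,0.004,102)"
```

```text
t 4.2 pos [0.5758 0.2084 0.0669] rpy [ 3.1399e+00 -1.0000e-04  1.7753e+00] F [-0.4  0.9 -0.2]
tool dx 0.0028 dy 0.0006 dz 0.0629 turnz -0.0050
```

Call:
servo_tool --pt "100 0.0028 0 0.02 0 0 -0.005" --pt "100 0 0 0.02 0 0 0" --pt "100 0 0 0.013 0 0 0" --pt "100 0 0 0.006 0 0 0" --pt "100 0 0 0.003 0 0 0" --pt "100 0 0 0 0 0 0" --pt "100 0 0 0 0 0 0" --pt "100 0 0 0 0 0 0"

```text
time_s: 5.2
ee_pos: [0.5751, 0.2114, 0.0038]
eef_rot: [3.141, -0.0, 1.781]
force: [-0.2, -0.5, -0.1]
grip_width: 0.0937
grip_force: 0.0
```

Call:
servo_tool --pt "62 0 0 0 0 0 0" --pt "58 0 0 0 0 0 0" --pt "50 0 0 0 0 0 0" --pt "50 0 0 0 0 0 0" --pt "50 0 0 0 0 0 0" --pt "50 0 0 0 0 0 0" --pt "50 0 0 0 0 0 0" --pt "50 0 0 0 0 0 0" --force 10

```text
time_s: 6.2
ee_pos: [0.575, 0.2114, 0.0035]
eef_rot: [3.141, -0.0, 1.781]
force: [1.5, 0.1, -0.3]
grip_width: 0.0599
grip_force: 10.0
```

```bash
python3 -c "
from h import *
need(0.5758,0.2113,0.004,102)"
```

```text
t 6.2 pos [0.575  0.2114 0.0035] rpy [ 3.1414 -0.      1.7808] F [ 1.5  0.1 -0.3]
tool dx -0.0002 dy 0.0008 dz -0.0005 turnz 0.0006
```

Call:
servo_tool --pt "50 0 0 -0.005 0 0 0" --pt "50 0 0 -0.015 0 0 0" --pt "50 0 0 -0.02 0 0 0" --pt "50 0 0 -0.025 0 0 0" --pt "50 0 0 -0.025 0 0 0" --pt "50 0 0 -0.02 0 0 0" --pt "50 0 0 -0.01 0 0 0" --pt "50 0 0 0 0 0 0"

```text
time_s: 7.2
ee_pos: [0.5751, 0.2114, 0.1244]
eef_rot: [3.14, -0.0, 1.781]
force: [0.6, -1.9, -1.5]
grip_width: 0.06
grip_force: 10.0
```

Call:
servo_tool --pt "50 0 0 0 0 0 0.055" --pt "50 0 0 0 0 0 0.055" --pt "50 0 0 0 0 0 0.055" --pt "50 0 0 0 0 0 0.055" --pt "50 0 0 0 0 0 0.055" --pt "50 0 0 0 0 0 0.057" --pt "50 0 0 0 0 0 0" --pt "50 0 0 0 0 0 0"

```text
time_s: 8.2
ee_pos: [0.5748, 0.2113, 0.123]
eef_rot: [-3.141, 0.0, 1.45]
force: [-0.5, -1.0, -1.8]
grip_width: 0.0598
grip_force: 10.0
```

```bash
python3 -c "
from h import *
need(0.5857,-0.0702,0.1235,83)"
```

```text
t 8.2 pos [0.5748 0.2113 0.123 ] rpy [-3.141e+00  2.000e-04  1.450e+00] F [-0.5 -1.  -1.8]
tool dx -0.2781 dy 0.0448 dz -0.0005 turnz 0.0014
```

Call:
servo_tool --pt "50 -0.015 0.0024 0 0 0 0" --pt "50 -0.035 0.0056 0 0 0 0" --pt "50 -0.05 0.008 0 0 0 0" --pt "50 -0.055 0.009 0 0 0 0" --pt "50 -0.053 0.0084 0 0 0 0" --pt "50 -0.04 0.0066 0 0 0 0" --pt "50 -0.02 0.0032 0 0 0 0" --pt "50 -0.01 0.0016 0 0 0 0"

```text
time_s: 9.2
ee_pos: [0.5854, -0.0709, 0.1234]
eef_rot: [-3.141, -0.0, 1.448]
force: [0.7, 0.6, -1.0]
grip_width: 0.0599
grip_force: 10.0
```

Run:
```python
from h import *
d=grab()
need(0.5857,-0.0702,0.0440,83)
a=np.hstack([d["scene"]["pixels"][130:340,150:430],d["top"]["pixels"][130:340,180:460]])[:,:,::-1]
cv2.imwrite("pics/over2.png",cv2.resize(a,None,fx=1.4,fy=1.4))
```

```text
t 9.3 pos [ 0.5855 -0.0702  0.1234] rpy [-3.1415e+00 -1.0000e-04  1.4486e+00] F [-0.   0.9 -2. ]
tool dx 0.0000 dy 0.0002 dz 0.0794 turnz -0.0000
```

View pics/over2.png

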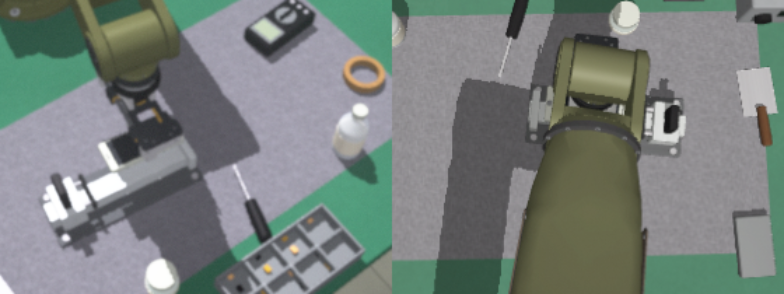

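The left view shows the phone held above the bed at about (135,145), parallel to the holder. The jaw at (185,160) and the fin at (60,195) are both clear. I'll go down, slowly at the end.

Call:
servo_tool --pt "50 0 0 0.015 0 0 0" --pt "50 0 0 0.02 0 0 0" --pt "50 0 0 0.02 0 0 0" --pt "50 0 0 0.012 0 0 0" --pt "50 0 0 0.005 0 0 0" --pt "50 0 0 0.003 0 0 0" --pt "50 0 0 0.002 0 0 0" --pt "50 0 0 0 0 0 0"

```text
time_s: 10.3
ee_pos: [0.5857, -0.07, 0.0467]
eef_rot: [3.141, -0.0, 1.449]
force: [-0.8, 0.1, -1.8]
grip_width: 0.06
grip_force: 10.0
```

Call:
servo_tool --pt "50 0 0 0.001 0 0 0" --pt "50 0 0 0 0 0 0" --pt "50 0 0 0.001 0 0 0" --pt "50 0 0 0 0 0 0" --pt "50 0 0 0 0 0 0" --pt "50 0 0 0 0 0 0" --pt "50 0 0 0 0 0 0" --pt "50 0 0 0 0 0 0"

```text
time_s: 11.3
ee_pos: [0.5856, -0.07, 0.0445]
eef_rot: [3.142, 0.0, 1.449]
force: [-0.0, 0.0, -1.9]
grip_width: 0.0596
grip_force: 10.0
```

Call:
servo_tool --pt "50 0 0 0.0005 0 0 0" --pt "50 0 0 0 0 0 0" --pt "50 0 0 0.0005 0 0 0" --pt "50 0 0 0 0 0 0" --pt "50 0 0 0 0 0 0" --pt "50 0 0 0 0 0 0" --pt "50 0 0 0 0 0 0" --pt "50 0 0 0 0 0 0"

```text
time_s: 12.3
ee_pos: [0.5856, -0.07, 0.0435]
eef_rot: [3.142, 0.0, 1.449]
force: [1.4, -0.3, -1.0]
grip_width: 0.0597
grip_force: 10.0
```

Call:
servo_tool --pt "50 0 0 0.0004 0 0 0" --pt "50 0 0 0 0 0 0" --pt "70 0 0 0 0 0 0" --pt "85 0 0 0 0 0 0" --pt "100 0 0 0 0 0 0" --pt "100 0 0 0 0 0 0" --pt "100 0 0 0 0 0 0" --pt "100 0 0 0 0 0 0"

```text
time_s: 13.3
ee_pos: [0.5856, -0.07, 0.043]
eef_rot: [3.142, -0.0, 1.449]
force: [-1.0, 0.3, 0.4]
grip_width: 0.0938
grip_force: 0.0
```

Call:
servo_tool --pt "100 0 0 -0.015 0 0 0" --pt "100 0 0 -0.03 0 0 0" --pt "100 0 0 -0.03 0 0 0" --pt "100 0 0 -0.03 0 0 0" --pt "100 0 0 -0.03 0 0 0" --pt "100 0 0 -0.02 0 0 0" --pt "100 0 0 0 0 0 0" --pt "100 0 0 0 0 0 0"

```text
time_s: 14.3
ee_pos: [0.5852, -0.07, 0.1975]
eef_rot: [-3.141, -0.0, 1.449]
force: [-0.0, -0.0, -0.2]
grip_width: 0.094
grip_force: 0.0
```

Call:
servo_tool --pt "100 0 0 0 0 0 0.18" --pt "100 0 0 0 0 0 0.18" --pt "100 0 0 0 0 0 0.18" --pt "100 0 0 0 0 0 0.18" --pt "100 0 0 0 0 0 0.18" --pt "100 0 0 0 0 0 0.18" --pt "100 0 0 0 0 0 0.18" --pt "100 0 0 0 0 0 0.18"

```text
time_s: 15.3
ee_pos: [0.5852, -0.0699, 0.1969]
eef_rot: [-3.141, 0.002, 0.003]
force: [0.6, 0.0, -0.2]
grip_width: 0.0942
grip_force: 0.0
```

```bash
python3 -c "
from h import *
need(0.5672,-0.2246,0.185,-7)"
```

```text
t 15.3 pos [ 0.5852 -0.0699  0.1969] rpy [-3.1412e+00  1.9000e-03  2.9000e-03] F [ 0.6  0.  -0.2]
tool dx -0.0184 dy 0.1546 dz 0.0119 turnz 0.1250
```

Call:
servo_tool --pt "100 0 0 0 0 0 0.125" --pt "100 0.001 0.02 0 0 0 0" --pt "100 0 0.035 0 0 0 0" --pt "100 0 0.04 0 0 0 0" --pt "100 0 0.035 0 0 0 0" --pt "100 0 0.02 0 0 0 0" --pt "100 0 0.0057 0 0 0 0" --pt "100 0 0 0 0 0 0"

```text
time_s: 16.3
ee_pos: [0.5685, -0.2245, 0.1979]
eef_rot: [-3.141, 0.0, -0.115]
force: [-0.0, 0.4, 0.1]
grip_width: 0.0939
grip_force: 0.0
```

Run:
```python
from h import *
need(0.5672,-0.2246,0.076,-7)
d=grab()
a=np.hstack([d["scene"]["pixels"][130:340,150:430],d["top"]["pixels"][130:340,180:460]])[:,:,::-1]
cv2.imwrite("pics/over3.png",cv2.resize(a,None,fx=1.4,fy=1.4))
```

```text
t 16.3 pos [ 0.5685 -0.2245  0.1979] rpy [-3.1414e+00  3.0000e-04 -1.1540e-01] F [-0.   0.4  0.1]
tool dx -0.0013 dy 0.0003 dz 0.1219 turnz 0.0067
```

View pics/over3.png

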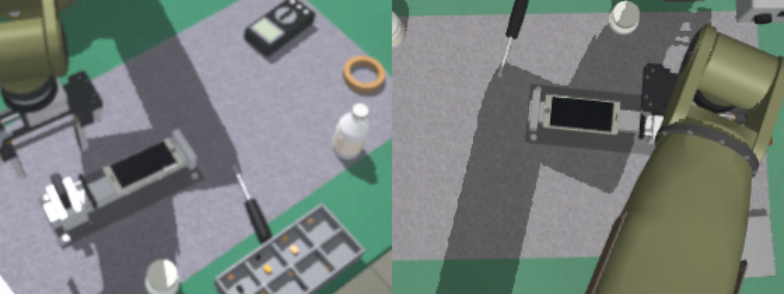

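The phone lies flat, screen up and centred on the bed (left view (143,165), right (582,113)), a little short of the jaw. The gripper is above the fin.

Call:
servo_tool --pt "100 -0.001 0 0.02 0 0 0.0067" --pt "100 0 0 0.03 0 0 0" --pt "100 0 0 0.03 0 0 0" --pt "100 0 0 0.025 0 0 0" --pt "100 0 0 0.012 0 0 0" --pt "100 0 0 0.004 0 0 0" --pt "100 0 0 0 0 0 0" --pt "100 0 0 0 0 0 0"

```text
time_s: 17.4
ee_pos: [0.5679, -0.2248, 0.078]
eef_rot: [3.141, -0.001, -0.123]
force: [-0.8, -0.6, 0.7]
grip_width: 0.0937
grip_force: 0.0
```

Call:
servo_tool --pt "60 0 0 0 0 0 0" --pt "30 0 0 0 0 0 0" --pt "20 0 0 0 0 0 0" --pt "5 0 0 0 0 0 0" --pt "5 0 0 0 0 0 0" --pt "5 0 0 0 0 0 0" --pt "5 0 0 0 0 0 0" --pt "5 0 0 0 0 0 0" --force 30

```text
time_s: 18.4
ee_pos: [0.5675, -0.2247, 0.077]
eef_rot: [3.141, 0.0, -0.123]
force: [-1.7, -10.1, 0.6]
grip_width: 0.0175
grip_force: 4.8
```

```bash
python3 -c "
from h import *
need(0.5672,-0.2246,0.076,-7)"
```

```text
t 18.4 pos [ 0.5675 -0.2247  0.077 ] rpy [ 3.1415  0.     -0.1228] F [ -1.7 -10.1   0.6]
tool dx -0.0003 dy -0.0001 dz 0.0010 turnz -0.0006
```

Call:
servo_tool --pt "5 0 -0.002 0 0 0 0" --pt "5 0 -0.004 0 0 0 0" --pt "5 0 -0.006 0 0 0 0" --pt "5 0 -0.008 0 0 0 0" --pt "5 0 -0.008 0 0 0 0" --pt "5 0 -0.007 0 0 0 0" --pt "5 0 -0.004 0 0 0 0" --pt "5 0 -0.001 0 0 0 0"

```text
time_s: 19.4
ee_pos: [0.5722, -0.1858, 0.0771]
eef_rot: [3.14, 0.0, -0.123]
force: [-2.6, -9.3, -1.1]
grip_width: 0.0157
grip_force: 30.0
```

```bash
cat >> h.py <<'E'
def holder(d,tag):
    y=np.array([np.sin(np.radians(7)),np.cos(np.radians(7))]); 
    for n in d:
        c=d[n]; W=pts(c); J=np.array([0.5943,.0132] if n=="top" else [.5975,.0132])-0.007*y
        s=(W[...,:2]-J)@y*1000; t=(W[...,:2]-J)@np.array([y[1],-y[0]])*1000; z=W[...,2]*1000
        print(n)
        for nm,m in (("fintop",(z>114)&(z<124)&(abs(t)<26)&(s>-245)&(s<-150)),("carrtop",(z>62)&(z<68)&(abs(t)<30)&(s>-250)&(s<-100)),
                     ("facetop",(z>57)&(z<62)&(abs(t)>15)&(abs(t)<33)&(s>-200)&(s<-100)),("phonetop",(z>51)&(z<56.5)&(abs(t)<33)&(s>-170)&(s<5)),
                     ("jaw",(z>57)&(z<62)&(abs(t)<36)&(s>-10)&(s<20))):
            if m.sum()>5: print("  ",nm,m.sum(),"s 2/50/98%",np.percentile(s[m],[2,50,98]).round(1),"t",np.percentile(t[m],[2,98]).round(1),"z",np.median(z[m]).round(1))
    a=np.hstack([cv2.resize(d["scene"]["pixels"][200:300,160:310],(396,264)),cv2.resize(d["top"]["pixels"][180:245,270:400],(400,200)) if 0 else cv2.resize(d["top"]["pixels"][165:265,260:410],(396,264))])[:,:,::-1]
    cv2.imwrite(f"pics/{tag}.png",a)
E
python3 -c "
from h import *
need(0.5672,-0.2246,0.077,-7); holder(grab(),'s1')"
```

```text
t 19.4 pos [ 0.5722 -0.1858  0.0771] rpy [ 3.1401e+00  2.0000e-04 -1.2300e-01] F [-2.6 -9.3 -1.1]
tool dx -0.0002 dy 0.0391 dz 0.0001 turnz -0.0008
scene
   fintop 101 s 2/50/98% [-211.  -191.5 -173.2] t [-9.2 21.3] z 119.9
   carrtop 164 s 2/50/98% [-211.7 -181.5 -146.9] t [-24.9  29.7] z 64.2
   facetop 61 s 2/50/98% [-192.8 -147.1 -103.1] t [-29.8  31.8] z 59.1
   phonetop 884 s 2/50/98% [-155.   -79.   -10.2] t [-28.7  29.4] z 54.3
   jaw 101 s 2/50/98% [ 0.2  6.4 13.9] t [-31.6  34. ] z 60.1
top
   carrtop 8 s 2/50/98% [-153.  -149.9 -145.6] t [-28.4 -10.8] z 63.5
   facetop 33 s 2/50/98% [-152.7 -136.4 -100.8] t [-30.4  22.6] z 58.4
   phonetop 837 s 2/50/98% [-140.1  -66.9  -11. ] t [-29.2  28.5] z 54.1
   jaw 100 s 2/50/98% [ 0.6  6.9 13.5] t [-33.7  32.6] z 59.7
```

View pics/s1.png

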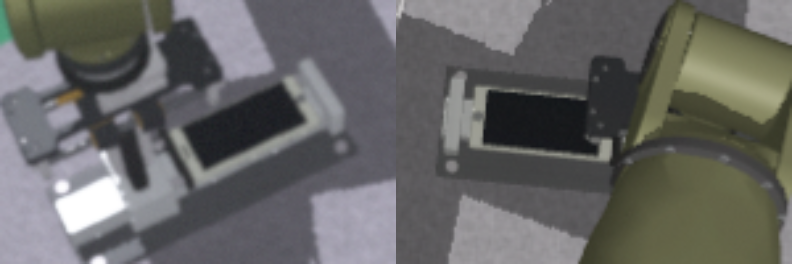

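The left view shows the face now close to the phone's near end at (180,165), and a gap of about 10 mm at the jaw at (315,95). I'll push on slowly.

Call:
servo_tool --pt "5 0 -0.001 0 0 0 0" --pt "5 0 -0.002 0 0 0 0" --pt "5 0 -0.002 0 0 0 0" --pt "5 0 -0.002 0 0 0 0" --pt "5 0 -0.002 0 0 0 0" --pt "5 0 -0.002 0 0 0 0" --pt "5 0 -0.001 0 0 0 0" --pt "5 0 0 0 0 0 0"

```text
time_s: 20.5
ee_pos: [0.5735, -0.1741, 0.0771]
eef_rot: [3.14, 0.0, -0.123]
force: [-2.3, -9.1, -0.2]
grip_width: 0.0156
grip_force: 30.0
```

```bash
python3 -c "
from h import *
need(0.5672,-0.2246,0.077,-7); holder(grab(),'s2')"
```

```text
t 20.5 pos [ 0.5735 -0.1741  0.0771] rpy [ 3.1401e+00  3.0000e-04 -1.2320e-01] F [-2.3 -9.1 -0.2]
tool dx -0.0001 dy 0.0509 dz 0.0001 turnz -0.0010
scene
   fintop 99 s 2/50/98% [-200.1 -179.8 -164.5] t [-9.2 21.3] z 119.9
   carrtop 166 s 2/50/98% [-199.7 -170.3 -137.6] t [-24.2  29.6] z 64.3
   facetop 61 s 2/50/98% [-199.1 -140.4 -101.6] t [-31.   32.6] z 59.9
   phonetop 874 s 2/50/98% [-144.   -69.9   -0.8] t [-29.  29.] z 54.3
   jaw 101 s 2/50/98% [-5.4  6.8 13.6] t [-32.4  33.6] z 59.7
top
   facetop 18 s 2/50/98% [-140.6 -127.9 -100.5] t [-28.6  23.3] z 58.5
   phonetop 816 s 2/50/98% [-131.9  -58.    -2.2] t [-29.   28.3] z 54.0
   jaw 111 s 2/50/98% [-5.   6.9 13.6] t [-33.2  32.5] z 59.7
```

View pics/s2.png

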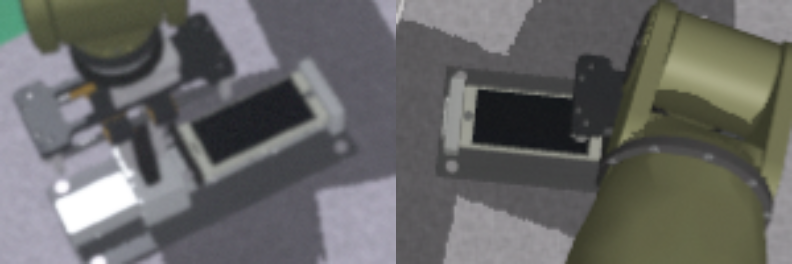

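The phone is now at the jaw (left view (305,100), right (465,115)). About 3.5 mm of travel remains to bring the face half way in.

Call:
servo_tool --pt "5 0 -0.001 0 0 0 0" --pt "5 0 -0.001 0 0 0 0" --pt "5 0 -0.001 0 0 0 0" --pt "5 0 -0.0006 0 0 0 0" --pt "5 0 0 0 0 0 0" --pt "5 0 0 0 0 0 0" --pt "5 0 0 0 0 0 0" --pt "5 0 0 0 0 0 0"

```text
time_s: 21.6
ee_pos: [0.5739, -0.1709, 0.0771]
eef_rot: [3.14, 0.0, -0.123]
force: [-4.2, -11.5, 0.1]
grip_width: 0.0156
grip_force: 30.0
```

Call:
servo_tool --pt "25 0 0 0 0 0 0" --pt "50 0 0 0 0 0 0" --pt "75 0 0 0 0 0 0" --pt "100 0 0 0 0 0 0" --pt "100 0 0 0 0 0 0" --pt "100 0 0 0 0 0 0" --pt "100 0 0 0 0 0 0" --pt "100 0 0 0 0 0 0"

```text
time_s: 22.6
ee_pos: [0.5743, -0.1695, 0.0771]
eef_rot: [3.142, -0.0, -0.123]
force: [-0.2, -0.1, -1.2]
grip_width: 0.0902
grip_force: 0.0
```

Call:
servo_tool --pt "100 0 0 -0.02 0 0 0" --pt "100 0 0 -0.03 0 0 0" --pt "100 0 0 -0.03 0 0 0" --pt "100 0 0 -0.03 0 0 0" --pt "100 -0.05 0.02 0 0 0 0" --pt "100 -0.05 0.03 0 0 0 0" --pt "100 -0.05 0.03 0 0 0 0" --pt "100 -0.05 0.03 0 0 0 0"

```text
time_s: 23.6
ee_pos: [0.3607, -0.2545, 0.1872]
eef_rot: [3.141, -0.0, -0.123]
force: [0.5, -2.5, -0.1]
grip_width: 0.094
grip_force: 0.0
```

```bash
python3 -c "
from h import *
holder(grab(),'s3')"
```

```text
scene
   fintop 108 s 2/50/98% [-185.  -177.6 -169.2] t [-19.6  21.7] z 119.9
   carrtop 254 s 2/50/98% [-196.4 -167.4 -137.4] t [-28.4  29.2] z 64.5
   facetop 59 s 2/50/98% [-196.5 -140.6 -103.7] t [-31.7  31.1] z 59.9
   phonetop 867 s 2/50/98% [-143.2  -70.8   -1.3] t [-29.   29.4] z 54.3
   jaw 110 s 2/50/98% [-3.5  5.9 13.9] t [-33.5  32.6] z 59.4
top
   fintop 118 s 2/50/98% [-185.1 -177.1 -170. ] t [-20.5  20.5] z 119.2
   carrtop 216 s 2/50/98% [-196.7 -163.6 -136.5] t [-29.3  29.2] z 64.2
   facetop 90 s 2/50/98% [-194.4 -142.3 -101.4] t [-31.8  31. ] z 60.0
   phonetop 959 s 2/50/98% [-144.6  -70.3   -1.6] t [-29.1  28.5] z 53.9
   jaw 114 s 2/50/98% [-6.6  6.5 13.7] t [-34.   32.1] z 59.7
```

View pics/s3.png

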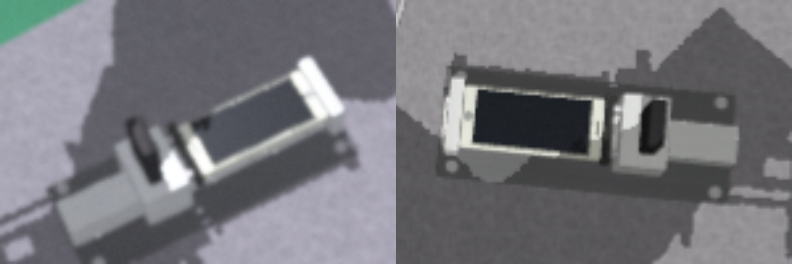

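The phone is against the jaw (right view (455,115)), and the gripper has let go and is out of the way. The fin is 177 to 178 mm from the jaw face, so the face is pressed in about 6 to 6.6 mm, which is half way. I'll hand it in.

```bash
python3 -c "
from station import ctrl
print(ctrl.hand_in())"
```

```text
the job is handed in; nothing more can be done
None
```

I handed the job in: the phone lies flat, screen up, against the fixed jaw, with the sprung face pressed in an estimated 6 to 6.6 mm of its 12 mm and the gripper clear. The judging result was not shown.

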